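# Feel for the full tin and shut it in the drawer

## Robot

A 7-joint arm with a two-finger parallel gripper is mounted at the origin on the work surface. World frame = base frame: x ahead of the robot, y to its left, z up, the work surface at z = 0. Lengths are in m, angles in rad, forces in N, time in s.
With the tool pointing down it reaches from about 0.4 to 0.85 m from the base axis. Payload 10.4 kg.
Tool frame: the origin (TCP) lies at the very end of the fingers, on their centre line; the grasp point (between the pads) lies 19 mm behind it; z points along the fingers, y is the line along which they close (so a half turn about z gives the same grasp; the last joint's range is limited). The gripper opens to 87 mm and grips with 3 to 60 N. Pads are 19 mm wide; open, the fingers measure 117 mm over their backs; the gripper's body (75 mm by 190 mm) begins 51 mm behind the grasp point.
Start: joints at [-1.149, 0.332, -0.065, 1.46, 0.022, 1.35, -0.088], TCP at [0.269, 0.564, 0.223] pointing down, gripper open.
Joint ranges: [-2.6, 2.6], [-0.5, 2.12], [-1.47, 1.34], [0.16, 2.42], [-1.27, 4.41], [0.06, 2.06], [-2.6, 2.6]. Speed limits (rad/s): [2.22, 2.22, 2.79, 2.79, 3.14, 3.14, 3.14].

## Interface

Orientations are given as a unit quaternion [x, y, z, w].
In Python, from bench import * gives the robot as it stands.
- The arm moves only by the tool carry_out, never from a script. Its argument "deltas" is a list of rows, each an object with "hand": the finger opening in mm, from 0 to 87; "dp": the shift along the tool's x, y, z each as a share of 250 mm, from -1 to 1, a list of three; "spin": the turn about the tool's z as a share of pi rad, from -1 to 1. In form: [{"hand": hand, "dp": [dx, dy, dz], "spin": spin}, ...]. A call has 1 to 20 rows; each row is the pose to reach, as a shift and turn from the pose commanded when the call began, along the tool's axes at that moment, turning the shorter way round; what a row does not reach only later rows make up. A row lasts 1/10 s, in which the tool goes at most 50 mm and 8.59 degrees, less where a joint would pass 70% of its speed; a pose out of reach is approached as far as the arm can. A call with a number of a shift or a turn outside -1 to 1 is refused whole. A call with a gripper value outside its range is refused whole. The fingers move at their own pace and stop on an object; "force" is the grip in N (left out, the last holds). Time passes only in rows, so rows that repeat a pose let the fingers close. It gives the time, the measured TCP pose, the force, the opening and the grip force at its end, in the units of the state.
- read_state(): the state, without advancing time (a new reading comes with each control period).
- camera(name): name is "scene" or "top"; returns the picture (400x640x3 uint8, red, green, blue); there is no depth.
- get_calibration(name): a dict with "fx", "fy", "cx", "cy" (pixels), "k1" (the pictures are not rectified: a ray, as slopes to the right and down, at radius r is drawn at 1 + k1 r^2 times it, then the intrinsics apply), "R" (3x3) and "t" (3): a world point X has camera coordinates R X + t. Camera axes: x right, y down, z forward; pixel columns grow to the right and rows downward; lengths in m; the calibration is good to about 2 mm. A picture is of the moment at which its call begins. get_calibration takes no time and is no camera call.
- close_job(): hands the job in; it is judged then, once.
The state is a dict: "time": time; "joint_positions": joint angles; "joint_vel": joint speeds; "joint_torque": joint torques, N m; "ee_pos": TCP position; "eef_rot": TCP orientation; "ft_force": force on the tool from outside, world axes, zero at the start; "torque": the same for the moment, N m; "width": finger opening in m; "grip_force": force on a finger pad.
Only numpy, scipy, OpenCV 4.12 (cv2) and the standard library are available. Lean on these libraries where they do the work, as an engineer would, in place of code of your own. Each camera call takes 0.05 s, during which the arm holds its last target. There are 200 camera calls.

## Task

One of the three identical square tins on the bench is full of horseshoe nails and the other two are empty: lift them to feel which one is heavy. Stand the full tin upright in the open drawer, letting no tin drop, then slide the drawer fully home against its stop. Leave the two empty tins standing upright on the bench, and do not disturb the other things lying about.

Things in the scene. Friction and masses are not known exactly. Their poses are not given: they have to be found in the camera images.
- tin_1: one of three identical closed square steel tins, 58 x 58 mm, 70 mm high, z up, sides along its x and y; origin at the centre of its underside. Two are empty (about 0.11 kg), one is full of horseshoe nails (0.45 to 0.65 kg); any of the three can be the full one and nothing shows it from outside.
- tin_2: one of three identical closed square steel tins, 58 x 58 mm, 70 mm high, z up, sides along its x and y; origin at the centre of its underside. Two are empty (about 0.11 kg), one is full of horseshoe nails (0.45 to 0.65 kg); any of the three can be the full one and nothing shows it from outside.
- tin_3: one of three identical closed square steel tins, 58 x 58 mm, 70 mm high, z up, sides along its x and y; origin at the centre of its underside. Two are empty (about 0.11 kg), one is full of horseshoe nails (0.45 to 0.65 kg); any of the three can be the full one and nothing shows it from outside.
- cabinet: low wooden drawer unit standing fixed on the bench, 220 mm deep (x), 240 mm wide (y), 115 mm high; origin at the centre of its underside; its front, with the drawer, faces its -x. The opening is 81 mm high above the drawer's floor.
- cabinet_drawer0 (a joint): how far the drawer is pulled out, m: 0 = fully shut against its stop, at most 0.15. It slides along the unit's x axis and stays where it is left.
- drawer_floor (a point): centre of the drawer's inner floor, on its surface (22 mm above the bench), moving with the drawer, axes as the unit's. The inside measures 175 mm along x by 198 mm along y; side walls end 71 mm above the floor, the front board 81 mm above it. With the drawer out by d, the part of the floor clear of the unit's top board is from x = -87 mm to x = d - 93 mm in this frame.
- cabinet_drawer0_handle (a point): middle of the drawer's bar handle, a level steel bar 120 mm long along the unit's y, 35 mm in front of the drawer's front board and 77 mm above the bench.
- hammer: claw hammer with red handle, 230 mm long, 26 mm high, lying on the bench; origin under its middle, x towards the head. Bystander.
- spanner: steel adjustable spanner, 180 mm long, 13 mm high, lying; origin under its middle, x towards the jaws. Bystander.
- hoof_pick: yellow plastic hoof pick, 160 mm long, 24 mm wide, 23 mm high, lying; origin under its middle, x towards the steel hook. Bystander.
- jam_jar: empty open glass jam jar, 70 mm across, 100 mm high; origin at the centre of its underside. Bystander.
- dandy_brush: wooden grooming brush, 190 x 55 mm, 52 mm high, bristles down; origin under its middle, x along its length. Bystander.
- mug: white mug, 80 mm across plus a handle, 85 mm high; origin at the centre of its underside. Bystander.
Not all that is in view belongs to the job. Leave any blue or red look-alike of the tin_2 alone.

How it is judged:
By the outcome, as a careful person would: the job done as asked, in the order asked, and still so for the second after the job is handed in, with the robot touching nothing.
It also fails if it takes over 69 s, if anything falls off the work surface, if the arm or the gripper's body presses on something with over 40 N, if the wrist force passes 120 N, or if a joint passes its speed limit or range.

## Working session

There is one attempt and no reset: what is moved stays moved. The work goes in short steps, Python scripts to look and compute and a tool call to move; the robot and the scene stay as the last step left them, time stands still between calls to the robot, and variables do not carry over. Pictures are saved under pics/ and viewed, at most 10 in all, crops included, and the job is handed in when it is done.

Besides the shell and the picture viewer there is one more tool, called after "Request:" as name(argument=value, ...) on one line, values as JSON. carry_out: Moves the arm, as the interface text tells. Its arguments: {"type":"object","properties":{"deltas":{"type":"array","items":{"type":"object","properties":{"hand":{"type":"number"},"dp":{"type":"array","items":{"type":"number","minimum":-1,"maximum":1}},"spin":{"type":"number","minimum":-1,"maximum":1}}}},"force":{"type":"number"}},"required":["deltas"]}

```bash
mkdir -p pics
python3 - <<'E'
from bench import *
import cv2
for n in("scene","top"):
    im=camera(n); cv2.imwrite(f"pics/{n}0.png",im[:,:,::-1]); c=get_calibration(n); print(n,c)
s=read_state(); print(s)
E
```

```text
scene {'fx': 511.04415641203235, 'fy': 511.04415641203235, 'cx': 325.56456371025035, 'cy': 202.34131553639378, 'k1': -0.04677738033077025, 'R': array([[-0.71310168,  0.70091559, -0.0142592 ],
       [ 0.60566511,  0.60569695, -0.51604358],
       [-0.35306623, -0.37662784, -0.85644364]]), 't': array([ 0.38132293, -0.23919488,  2.07186144])}
top {'fx': 375.64890919059957, 'fy': 375.64890919059957, 'cx': 315.6352030522524, 'cy': 195.89210367949119, 'k1': -0.007755439369814269, 'R': array([[ 0.00961067, -0.99993528, -0.00608857],
       [-0.99852565, -0.00927146, -0.05348418],
       [ 0.05342427,  0.00659361, -0.99855013]]), 't': array([-0.01958677,  0.5113328 ,  1.23583838])}
{'time': 0.1, 'joint_positions': array([-1.14862579,  0.3327849 , -0.06467491,  1.46083437,  0.0215966 ,
        1.34989877, -0.08850267]), 'joint_vel': array([-0.00100117, -0.00226468,  0.00140538, -0.00320927,  0.00083214,
        0.0009702 , -0.0002188 ]), 'joint_torque': array([ 3.07626608e-03, -6.24542212e+01,  2.54861108e-02, -3.90717781e+01,
       -6.14733389e-02,  3.66644806e-02,  7.40975725e-05]), 'ee_pos': array([0.26877766, 0.56388341, 0.22185924]), 'eef_rot': array([ 2.20560838e-01,  9.75373025e-01, -6.05938111e-04, -1.06182389e-04]), 'ft_force': array([-0.50569579, -0.34176251, -0.51143585]), 'torque': array([ 0.00241709,  0.0069847 , -0.08012626]), 'grip_force': 0.0, 'width': 0.08690449474162408}
```

View pics/scene0.png

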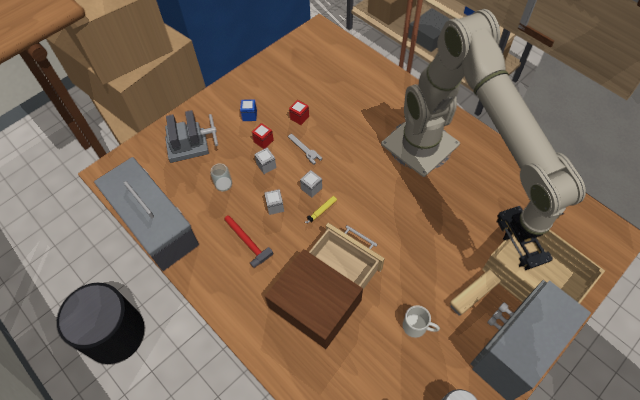

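View pics/top0.png

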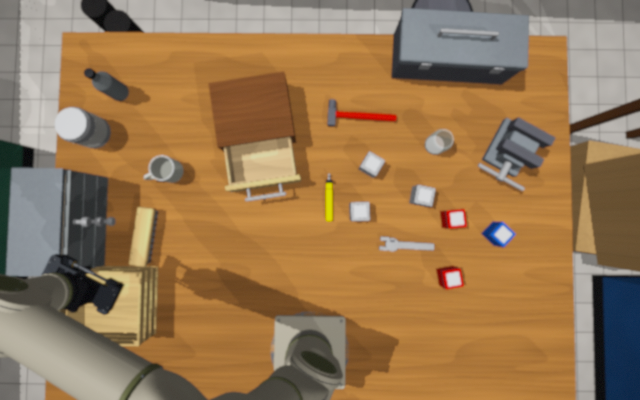

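The scene view shows three grey tins at about (265,160), (311,183) and (274,202), plus red and blue look-alikes and the open drawer at (345,258). The top view shows the same tins at (372,164), (360,211) and (424,196), and the drawer handle at (265,195).

```bash
cat > h.py <<'E'
import numpy as np, cv2
from bench import *
def K(c): return np.array([[c["fx"],0,c["cx"]],[0,c["fy"],c["cy"]],[0,0,1]])
def ray(n,uv):
    c=get_calibration(n); D=np.array([c["k1"],0,0,0,0.])
    p=cv2.undistortPoints(np.array([[uv]],float),K(c),D)[0,0]
    return -c["R"].T@c["t"], c["R"].T@np.array([p[0],p[1],1])
def onz(n,uv,z):
    o,d=ray(n,uv); return o+d*(z-o[2])/d[2]
def proj(n,X):
    c=get_calibration(n); return cv2.projectPoints(np.array([X],float),cv2.Rodrigues(c["R"])[0],c["t"],K(c),np.array([c["k1"],0,0,0,0.]))[0][0,0]
def tri(a,b):
    (o1,d1),(o2,d2)=ray("top",a),ray("scene",b)
    A=np.stack([d1,-d2],1); s=np.linalg.lstsq(A,o2-o1,rcond=None)[0]
    p,q=o1+s[0]*d1,o2+s[1]*d2; return (p+q)/2,np.linalg.norm(p-q)
E
python3 - <<'E'
from h import *
T=[(372,164),(360,211),(424,196)]
im={n:cv2.imread(f"pics/{n}0.png") for n in("top","scene")}
for n,roi in(("top",(340,140,120,95)),("scene",(240,135,100,85))):
    x,y,w,h=roi; hsv=cv2.cvtColor(im[n],cv2.COLOR_BGR2HSV)[y:y+h,x:x+w]
    m=((hsv[...,1]<40)&(hsv[...,2]>175)).astype(np.uint8)
    for k in cv2.findContours(m,cv2.RETR_EXTERNAL,cv2.CHAIN_APPROX_NONE)[0]:
        if cv2.contourArea(k)>40:
            M=cv2.moments(k); u=(M["m10"]/M["m00"]+x,M["m01"]/M["m00"]+y)
            P=onz(n,u,.07); q=np.array([onz(n,p[0]+[x,y],.07)[:2] for p in k],np.float32)
            print(n,np.round(u,1),P.round(4),cv2.minAreaRect(q),cv2.contourArea(k))
a=cv2.resize(im["top"][60:230,200:440],None,fx=3.2,fy=3.2,interpolation=cv2.INTER_CUBIC);cv2.imwrite("pics/tc.png",a[:600])
b=cv2.resize(im["scene"][215:345,250:400],None,fx=4.5,fy=4.5,interpolation=cv2.INTER_CUBIC);cv2.imwrite("pics/sc.png",b)
E
```

```text
top [455.1 218.3] [ 0.4416 -0.4568  0.07  ] ((0.44260936975479126, -0.45649993419647217), (0.025312412530183792, 0.03830304369330406), 89.46537780761719) 88.0
top [359.9 210.5] [ 0.4634 -0.1557  0.07  ] ((0.46346670389175415, -0.15459129214286804), (0.05381612107157707, 0.05398167669773102), 0.5360220670700073) 274.5
top [424.4 194.6] [ 0.5156 -0.3601  0.07  ] ((0.5155386924743652, -0.36030352115631104), (0.05405843257904053, 0.05501308664679527), 79.14891815185547) 260.0
top [372.3 162.8] [ 0.6158 -0.1947  0.07  ] ((0.6159355044364929, -0.19424431025981903), (0.0546136200428009, 0.054594509303569794), 59.34354019165039) 261.5
top [434.8 144.5] [ 0.6764 -0.3945  0.07  ] ((0.6748866438865662, -0.3935112953186035), (0.03224750608205795, 0.04809657484292984), 0.5220842957496643) 125.5
scene [272.8 196.8] [ 0.6143 -0.1932  0.07  ] ((0.6138395071029663, -0.19336652755737305), (0.04084058105945587, 0.03979867696762085), 60.70674133300781) 87.0
scene [310.4 178.2] [ 0.4607 -0.1548  0.07  ] ((0.460267037153244, -0.15522311627864838), (0.04041001945734024, 0.037859492003917694), 5.800614356994629) 82.0
scene [264.  155.2] [ 0.5135 -0.3586  0.07  ] ((0.5129488706588745, -0.361522376537323), (0.046248659491539, 0.04018731042742729), 77.8794937133789) 75.0
```

View pics/tc.png

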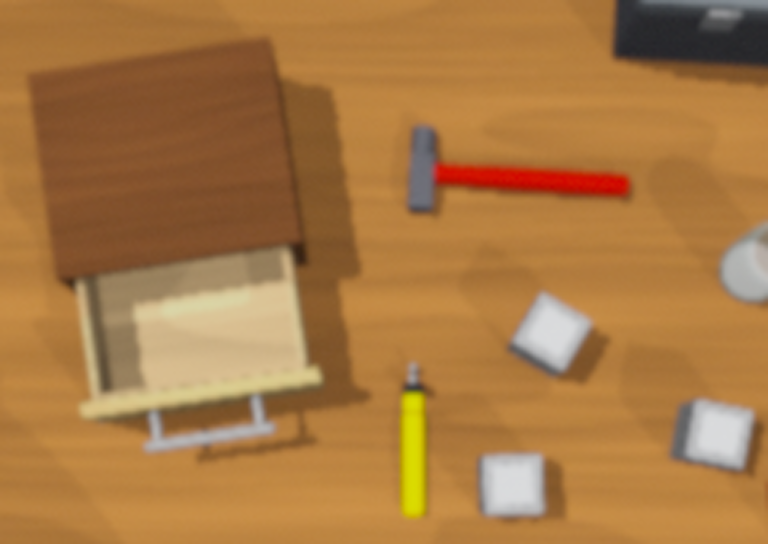

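View pics/sc.png

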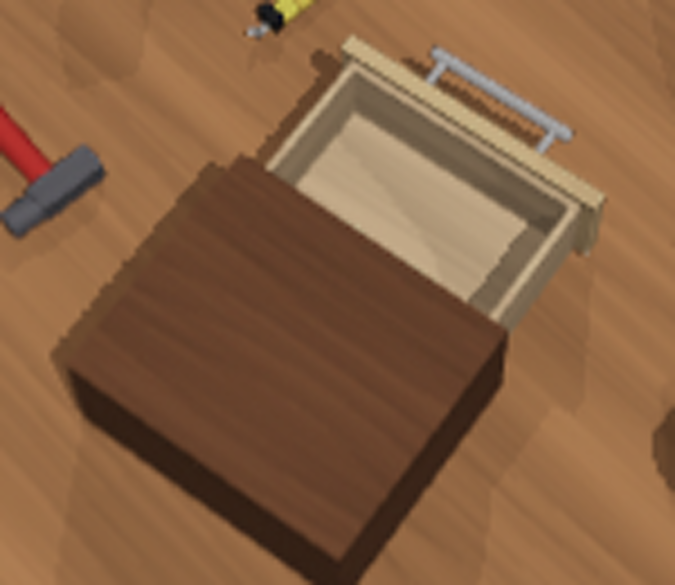

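The top crop shows the cabinet top, the drawer about 0.1 m open, and the handle from (146,447) to (273,428). The scene crop shows the same handle from (436,52) to (569,134).

Run:
```python
from h import *
t=lambda x,y:(x/3.2+200-.35,y/3.2+60-.35); s=lambda x,y:(x/4.5+250-.4,y/4.5+215-.4)
for n,a,b in(("tinA",(359.9,210.5),(310.4,178.2)),("tinB",(424.4,194.6),(264,155.2)),("tinC",(372.3,162.8),(272.8,196.8)),
 ("hR",t(273,428),s(436,52)),("hL",t(146,447),s(569,134)),
 ("fbR",t(320,376),s(347,40)),("fbL",t(82,410),s(605,198)),
 ("cabFR",t(300,245),s(242,157)),("cabFL",t(60,278),s(508,330)),("cabBR",t(270,40),s(66,368)),("cabBL",t(30,75),s(340,563))):
    p,e=tri(a,b); print(n,p.round(4),round(e,4))
for n,u in (("cabFR",t(300,245)),("cabFL",t(60,275)),("cabBR",t(270,40)),("cabBL",t(30,75))): print(n,onz("top",u,.115).round(4))
for n,u in (("fbR",t(320,376)),("fbL",t(82,410)),): print(n,onz("top",u,.103).round(4))
for n,u in (("hR",t(273,428)),("hL",t(146,447)),): print(n,onz("top",u,.081).round(4))
for n,u in (("pickhook",t(413,365)),("pick end",t(413,515)),("hammerhead",t(422,210)),("ham",t(422,128))): print(n,onz("top",u,.015).round(4))
```

```text
tinA [ 0.4625 -0.1545  0.0726] 0.0026
tinB [ 0.5148 -0.3585  0.072 ] 0.0027
tinC [ 0.615  -0.1938  0.0705] 0.0024
hR [0.5141 0.0831 0.0753] 0.0032
hL [0.4946 0.2068 0.0804] 0.0012
fbR [0.5641 0.0358 0.0983] 0.0024
fbL [0.5268 0.2666 0.1051] 0.0065
cabFR [0.6916 0.0555 0.1064] 0.0001
cabFL [0.6544 0.2889 0.1116] 0.0057
cabBR [0.8944 0.0878 0.1061] 0.0005
cabBL [0.8557 0.3238 0.1083] 0.0046
cabFR [0.6897 0.0549 0.115 ]
cabFL [0.6587 0.286  0.115 ]
cabBR [0.8912 0.0868 0.115 ]
cabBL [0.8549 0.3201 0.115 ]
fbR [0.5644 0.0347 0.103 ]
fbL [0.5293 0.2648 0.103 ]
hR [0.5149 0.0815 0.081 ]
hL [0.495  0.2063 0.081 ]
pickhook [ 0.5858 -0.0576  0.015 ]
pick end [ 0.43   -0.0588  0.015 ]
hammerhead [ 0.7493 -0.0658  0.015 ]
ham [ 0.8367 -0.0652  0.015 ]
```

```bash
cat >> h.py <<'E'
def go(P,ang=None,frm=None):
    "shares to reach world point P with tool y at ang deg (mod 180)"
    s=read_state(); p=np.array(s["ee_pos"]) if frm is None else np.array(frm)
    from scipy.spatial.transform import Rotation as R
    M=R.from_quat(s["eef_rot"]).as_matrix(); a0=np.degrees(np.arctan2(M[1,1],M[0,1]))
    sp=0 if ang is None else -((ang-a0+90)%180-90)/180
    print("dp",(M.T@(np.array(P)-p)/.25).round(4),"spin",round(sp,4),"a0",round(a0,2),"t",s["time"],"q7",s["joint_positions"][6].round(2))
E
python3 - <<'E'
from h import *
f=[.269,.564,.223]
go([.54,.0,.2],59.3,f); go([.615,-.194,.15],59.3,f)
E
```

```text
dp [-1.9492 -1.57    0.094 ] spin 0.029 a0 64.52 t 0.1 q7 -0.09
dp [-2.5539 -2.1412  0.2948] spin 0.029 a0 64.52 t 0.1 q7 -0.09
```

Request:
carry_out(deltas=[{"hand": 87,"dp": [-0.85,-0.714,0],"spin": 0.029},{"hand": 87,"dp": [-0.85,-0.714,0],"spin": 0.029},{"hand": 87,"dp": [-0.85,-0.714,0],"spin": 0.029},{"hand": 87,"dp": [-0.85,-0.714,0],"spin": 0.029},{"hand": 87,"dp": [-0.85,-0.714,0],"spin": 0.029},{"hand": 87,"dp": [-0.85,-0.714,0],"spin": 0.029},{"hand": 87,"dp": [-0.85,-0.714,0],"spin": 0.029}])

```text
time: 0.8
ee_pos: [0.3861, 0.3075, 0.2226]
eef_rot: [0.268, 0.963, -0.0, 0.0]
ft_force: [0.5, 0.5, 0.2]
width: 0.0868
grip_force: 0.0
```

```bash
python3 -c "
from h import *
go([.615,-.194,.15],59.3);print(read_state()['ee_pos'])"
```

```text
dp [-1.8196 -1.2448  0.2923] spin -0.0022 a0 58.91 t 0.8 q7 0.27
[0.38610889 0.30745371 0.2226234 ]
```

Request:
carry_out(deltas=[{"hand": 87,"dp": [-0.91,-0.622,0],"spin": 0},{"hand": 87,"dp": [-0.91,-0.622,0],"spin": 0},{"hand": 87,"dp": [-0.91,-0.622,0],"spin": 0},{"hand": 87,"dp": [-0.91,-0.622,0],"spin": 0},{"hand": 87,"dp": [-0.91,-0.622,0],"spin": 0},{"hand": 87,"dp": [-0.91,-0.622,0],"spin": 0}])

```text
time: 1.4
ee_pos: [0.5012, 0.0583, 0.2225]
eef_rot: [0.266, 0.964, -0.0, 0.0]
ft_force: [1.3, 0.7, -0.0]
width: 0.0868
grip_force: 0.0
```

```bash
python3 -c "
from h import *
go([.615,-.194,.13],59.3);print(read_state()['ee_pos'])"
```

```text
dp [-0.9086 -0.6321  0.3712] spin -0.0011 a0 59.1 t 1.4 q7 0.85
[0.50118981 0.05831083 0.22254049]
```

Request:
carry_out(deltas=[{"hand": 87,"dp": [-0.909,-0.632,0.3],"spin": 0},{"hand": 87,"dp": [-0.909,-0.632,0.3],"spin": 0},{"hand": 87,"dp": [-0.909,-0.632,0.3],"spin": 0},{"hand": 87,"dp": [-0.909,-0.632,0.3],"spin": 0},{"hand": 87,"dp": [-0.909,-0.632,0.3],"spin": 0},{"hand": 87,"dp": [-0.909,-0.632,0.3],"spin": 0},{"hand": 87,"dp": [-0.909,-0.632,0.3],"spin": 0},{"hand": 87,"dp": [-0.909,-0.632,0.3],"spin": 0}])

```text
time: 2.2
ee_pos: [0.6149, -0.1897, 0.1464]
eef_rot: [0.265, 0.964, -0.0, -0.001]
ft_force: [-0.5, 1.6, 0.4]
width: 0.0871
grip_force: 0.0
```

```bash
python3 -c "
from h import *
go([.615,-.194,.037],59.3);s=read_state();print(s['ee_pos'],s['ft_force'])"
```

```text
dp [-0.0101 -0.0143  0.4375] spin -0.0002 a0 59.27 t 2.2 q7 1.44
[ 0.61485696 -0.18967454  0.1463854 ] [-0.53068225  1.59153522  0.35835531]
```

Request:
carry_out(deltas=[{"hand": 87,"dp": [0,0,0.15],"spin": 0},{"hand": 87,"dp": [0,0,0.3],"spin": 0},{"hand": 87,"dp": [0,0,0.4],"spin": 0},{"hand": 87,"dp": [0,0,0.44],"spin": 0},{"hand": 87,"dp": [0,0,0.44],"spin": 0},{"hand": 40,"dp": [0,0,0.44],"spin": 0},{"hand": 40,"dp": [0,0,0.44],"spin": 0},{"hand": 40,"dp": [0,0,0.44],"spin": 0},{"hand": 40,"dp": [0,0,0.44],"spin": 0},{"hand": 40,"dp": [0,0,0.44],"spin": 0}], force=30)

```text
time: 3.2
ee_pos: [0.615, -0.1907, 0.0382]
eef_rot: [0.265, 0.964, -0.0, 0.0]
ft_force: [-1.4, -0.7, 4.4]
width: 0.0576
grip_force: 30.0
```

Gripped at 57.6 mm, as expected; I lift it 50 mm and let the reading settle.

Request:
carry_out(deltas=[{"hand": 40,"dp": [0,0,-0.05],"spin": 0},{"hand": 40,"dp": [0,0,-0.12],"spin": 0},{"hand": 40,"dp": [0,0,-0.2],"spin": 0},{"hand": 40,"dp": [0,0,-0.2],"spin": 0},{"hand": 40,"dp": [0,0,-0.2],"spin": 0},{"hand": 40,"dp": [0,0,-0.2],"spin": 0},{"hand": 40,"dp": [0,0,-0.2],"spin": 0},{"hand": 40,"dp": [0,0,-0.2],"spin": 0},{"hand": 40,"dp": [0,0,-0.2],"spin": 0},{"hand": 40,"dp": [0,0,-0.2],"spin": 0},{"hand": 40,"dp": [0,0,-0.2],"spin": 0}])

```text
time: 4.3
ee_pos: [0.6148, -0.1901, 0.0874]
eef_rot: [0.265, 0.964, 0.0, -0.0]
ft_force: [0.4, 0.2, -0.8]
width: 0.0583
grip_force: 30.0
```

```bash
python3 -c "
from h import *
for i in range(6): camera('top'); s=read_state();print(s['ee_pos'].round(4),s['ft_force'].round(2),s['torque'].round(2),s['width'],s['joint_torque'].round(2)[[1,3,5]])"
```

```text
[ 0.6148 -0.1901  0.0875] [-0.08  0.44 -0.84] [-0.01 -0.02  0.01] 0.057683849123040754 [-64.16 -34.94   0.08]
[ 0.6149 -0.1901  0.0875] [-0.5  -0.48 -1.95] [ 0.01  0.01 -0.02] 0.057936021230639345 [-64.17 -34.95   0.08]
[ 0.6148 -0.1901  0.0875] [-1.28  0.2  -0.36] [-0.02  0.03  0.03] 0.05762099104304557 [-64.18 -34.96   0.08]
[ 0.6149 -0.1901  0.0875] [ 0.43  0.19 -1.42] [-0.07 -0.   -0.02] 0.057365405104688724 [-64.19 -34.96   0.08]
[ 0.6149 -0.1901  0.0875] [ 0.59  0.19 -0.65] [-0.02 -0.01  0.01] 0.05786964336663576 [-64.2  -34.97   0.08]
[ 0.6149 -0.1901  0.0876] [-0.19 -0.13 -0.67] [ 0.02  0.04 -0.05] 0.05794284416394172 [-64.2  -34.97   0.08]
```

About 1 N, so this tin is empty. I put it back down.

Request:
carry_out(deltas=[{"hand": 40,"dp": [0,0,0.08],"spin": 0},{"hand": 40,"dp": [0,0,0.15],"spin": 0},{"hand": 40,"dp": [0,0,0.19],"spin": 0},{"hand": 40,"dp": [0,0,0.2],"spin": 0},{"hand": 40,"dp": [0,0,0.2],"spin": 0},{"hand": 40,"dp": [0,0,0.2],"spin": 0},{"hand": 87,"dp": [0,0,0.2],"spin": 0},{"hand": 87,"dp": [0,0,0.2],"spin": 0},{"hand": 87,"dp": [0,0,0.2],"spin": 0},{"hand": 87,"dp": [0,0,0.2],"spin": 0},{"hand": 87,"dp": [0,0,0.05],"spin": 0},{"hand": 87,"dp": [0,0,-0.1],"spin": 0},{"hand": 87,"dp": [0,0,-0.25],"spin": 0},{"hand": 87,"dp": [0,0,-0.25],"spin": 0},{"hand": 87,"dp": [0,0,-0.25],"spin": 0}])

```text
time: 6.1
ee_pos: [0.6153, -0.1901, 0.1507]
eef_rot: [0.265, 0.964, 0.0, 0.001]
ft_force: [0.3, -0.4, -1.1]
width: 0.0868
grip_force: 0.0
```

```bash
python3 -c "
from h import *
go([.462,-.1555,.15],90.5);print(read_state()['ee_pos'])"
```

```text
dp [ 0.5979 -0.1938  0.0018] spin -0.1733 a0 59.3 t 6.1 q7 1.44
[ 0.615258   -0.19014219  0.15071103]
```

Request:
carry_out(deltas=[{"hand": 87,"dp": [0.598,-0.194,0],"spin": -0.173},{"hand": 87,"dp": [0.598,-0.194,0],"spin": -0.173},{"hand": 87,"dp": [0.598,-0.194,0],"spin": -0.173},{"hand": 87,"dp": [0.598,-0.194,0],"spin": -0.173},{"hand": 87,"dp": [0.598,-0.194,0],"spin": -0.173},{"hand": 87,"dp": [0.598,-0.194,0],"spin": -0.173},{"hand": 87,"dp": [0.598,-0.194,0],"spin": -0.173}])

```text
time: 6.8
ee_pos: [0.4624, -0.1556, 0.1497]
eef_rot: [-0.003, 1.0, -0.0, -0.0]
ft_force: [1.1, 0.8, 0.1]
width: 0.0871
grip_force: 0.0
```

```bash
python3 -c "
from h import *
go([.462,-.1555,.037],90.5);print(read_state()['ee_pos'])"
```

```text
dp [0.0013 0.0008 0.4507] spin -0.001 a0 90.31 t 6.8 q7 1.85
[ 0.46237869 -0.15561996  0.14967981]
```

Request:
carry_out(deltas=[{"hand": 87,"dp": [0,0,0.15],"spin": 0},{"hand": 87,"dp": [0,0,0.3],"spin": 0},{"hand": 87,"dp": [0,0,0.4],"spin": 0},{"hand": 87,"dp": [0,0,0.45],"spin": 0},{"hand": 87,"dp": [0,0,0.45],"spin": 0},{"hand": 40,"dp": [0,0,0.45],"spin": 0},{"hand": 40,"dp": [0,0,0.45],"spin": 0},{"hand": 40,"dp": [0,0,0.45],"spin": 0},{"hand": 40,"dp": [0,0,0.45],"spin": 0},{"hand": 40,"dp": [0,0,0.45],"spin": 0}], force=30)

```text
time: 7.8
ee_pos: [0.462, -0.1557, 0.0382]
eef_rot: [-0.004, 1.0, -0.0, 0.001]
ft_force: [-0.2, -2.0, 4.6]
width: 0.0579
grip_force: 29.7
```

Request:
carry_out(deltas=[{"hand": 40,"dp": [0,0,-0.05],"spin": 0},{"hand": 40,"dp": [0,0,-0.12],"spin": 0},{"hand": 40,"dp": [0,0,-0.2],"spin": 0},{"hand": 40,"dp": [0,0,-0.2],"spin": 0},{"hand": 40,"dp": [0,0,-0.2],"spin": 0},{"hand": 40,"dp": [0,0,-0.2],"spin": 0},{"hand": 40,"dp": [0,0,-0.2],"spin": 0},{"hand": 40,"dp": [0,0,-0.2],"spin": 0}])

```text
time: 8.6
ee_pos: [0.4611, -0.1554, 0.0868]
eef_rot: [-0.004, 1.0, 0.0, -0.001]
ft_force: [-0.5, -0.6, -5.6]
width: 0.0581
grip_force: 29.7
```

```bash
python3 -c "
from h import *
f=[]
for i in range(6): camera('top'); s=read_state();f.append(s['ft_force'])
print(np.mean(f,0),s['ee_pos'],s['width'])"
```

```text
[-0.29849524 -0.19743073 -6.08680699] [ 0.46152473 -0.15547159  0.0874379 ] 0.057915426254370815
```

About 6.1 N, so this is the full tin. I raise it and carry it to the drawer.

```bash
python3 -c "
from h import *
go([.616,.161,.19],99)"
```

```text
dp [-0.6274  1.2612 -0.4102] spin -0.0476 a0 90.43 t 8.9 q7 1.89
```

Request:
carry_out(deltas=[{"hand": 40,"dp": [0,0,-0.12],"spin": 0},{"hand": 40,"dp": [0,0,-0.25],"spin": 0},{"hand": 40,"dp": [0,0.1,-0.41],"spin": 0},{"hand": 40,"dp": [-0.1,0.25,-0.41],"spin": -0.01},{"hand": 40,"dp": [-0.2,0.4,-0.41],"spin": -0.02},{"hand": 40,"dp": [-0.3,0.55,-0.41],"spin": -0.03},{"hand": 40,"dp": [-0.4,0.7,-0.41],"spin": -0.04},{"hand": 40,"dp": [-0.5,0.85,-0.41],"spin": -0.047},{"hand": 40,"dp": [-0.6,0.95,-0.41],"spin": -0.047},{"hand": 40,"dp": [-0.627,1,-0.41],"spin": -0.047},{"hand": 40,"dp": [-0.627,1,-0.41],"spin": -0.047}])

```text
time: 10.0
ee_pos: [0.6166, 0.0984, 0.1891]
eef_rot: [-0.079, 0.997, 0.0, -0.001]
ft_force: [-0.8, -0.4, -5.8]
width: 0.058
grip_force: 29.8
```

```bash
python3 -c "
from h import *
s=read_state();print(s['ee_pos'],s['width'])
go([.616,.161,.19],99)
go([.616,.161,.062],99)"
```

```text
[0.61662243 0.09838883 0.18905088] 0.058036669459959465
dp [-0.0371  0.2477 -0.0037] spin 0.0005 a0 99.09 t 10.0 q7 1.58
dp [-0.0376  0.2475  0.5083] spin 0.0005 a0 99.09 t 10.0 q7 1.58
```

Request:
carry_out(deltas=[{"hand": 40,"dp": [-0.02,0.12,0],"spin": 0},{"hand": 40,"dp": [-0.037,0.22,0],"spin": 0},{"hand": 40,"dp": [-0.037,0.247,0.05],"spin": 0},{"hand": 40,"dp": [-0.037,0.247,0.15],"spin": 0},{"hand": 40,"dp": [-0.037,0.247,0.2],"spin": 0},{"hand": 40,"dp": [-0.037,0.247,0.2],"spin": 0},{"hand": 40,"dp": [-0.037,0.247,0.2],"spin": 0}])

```text
time: 10.7
ee_pos: [0.6162, 0.1572, 0.1406]
eef_rot: [-0.077, 0.997, -0.0, 0.0]
ft_force: [0.4, -0.3, -6.0]
width: 0.0578
grip_force: 29.8
```

Run:
```python
from h import *
s=read_state();print(s['ee_pos'],s['width'])
im=camera("scene")[200:350,250:410,::-1]; cv2.imwrite("pics/s2.png",cv2.resize(im,None,fx=4,fy=4,interpolation=cv2.INTER_CUBIC))
go([.616,.161,.06],99)
```

```text
[0.61618077 0.15715755 0.14060297] 0.05779803831016168
dp [0.0007 0.0143 0.3248] spin -0.0009 a0 98.84 t 10.75 q7 1.49
```

View pics/s2.png

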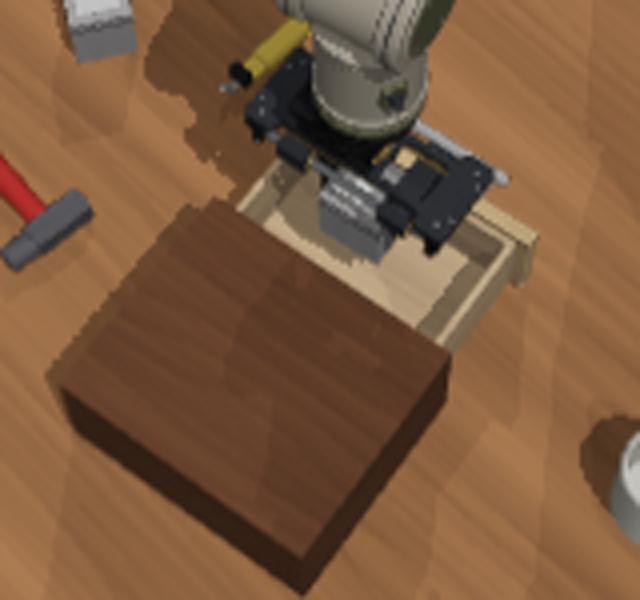

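The tin hangs over the open part of the drawer at (355,220), clear of all the walls. I lower it slowly.

Request:
carry_out(deltas=[{"hand": 40,"dp": [0,0,0.08],"spin": 0},{"hand": 40,"dp": [0,0,0.16],"spin": 0},{"hand": 40,"dp": [0,0,0.22],"spin": 0},{"hand": 40,"dp": [0,0,0.26],"spin": 0},{"hand": 40,"dp": [0,0,0.28],"spin": 0},{"hand": 40,"dp": [0,0,0.29],"spin": 0},{"hand": 40,"dp": [0,0,0.3],"spin": 0},{"hand": 40,"dp": [0,0,0.305],"spin": 0},{"hand": 40,"dp": [0,0,0.31],"spin": 0},{"hand": 40,"dp": [0,0,0.31],"spin": 0},{"hand": 40,"dp": [0,0,0.31],"spin": 0}])

```text
time: 11.85
ee_pos: [0.6161, 0.1582, 0.0627]
eef_rot: [-0.078, 0.997, 0.0, 0.0]
ft_force: [-0.5, -0.6, -5.9]
width: 0.0577
grip_force: 29.8
```

Request:
carry_out(deltas=[{"hand": 40,"dp": [0,0,0.005],"spin": 0},{"hand": 40,"dp": [0,0,0.01],"spin": 0},{"hand": 40,"dp": [0,0,0.01],"spin": 0},{"hand": 40,"dp": [0,0,0.01],"spin": 0},{"hand": 40,"dp": [0,0,0.01],"spin": 0}])

```text
time: 12.35
ee_pos: [0.6164, 0.1583, 0.0604]
eef_rot: [-0.078, 0.997, 0.0, 0.0]
ft_force: [1.0, 0.9, -2.8]
width: 0.0583
grip_force: 29.8
```

Request:
carry_out(deltas=[{"hand": 40,"dp": [0,0,0.004],"spin": 0},{"hand": 40,"dp": [0,0,0.004],"spin": 0},{"hand": 40,"dp": [0,0,0.004],"spin": 0}])

```text
time: 12.65
ee_pos: [0.6169, 0.1584, 0.0601]
eef_rot: [-0.078, 0.997, 0.0, 0.001]
ft_force: [0.1, 0.1, 6.1]
width: 0.0581
grip_force: 29.8
```

Seated on the floor. I release and rise.

Request:
carry_out(deltas=[{"hand": 80,"dp": [0,0,0],"spin": 0},{"hand": 80,"dp": [0,0,0],"spin": 0},{"hand": 80,"dp": [0,0,0],"spin": 0},{"hand": 80,"dp": [0,0,0],"spin": 0},{"hand": 80,"dp": [0,0,-0.1],"spin": 0},{"hand": 80,"dp": [0,0,-0.25],"spin": 0},{"hand": 80,"dp": [0,0,-0.45],"spin": 0},{"hand": 80,"dp": [0,0,-0.5],"spin": 0},{"hand": 80,"dp": [0,0,-0.5],"spin": 0}])

```text
time: 13.55
ee_pos: [0.6173, 0.1584, 0.1869]
eef_rot: [-0.078, 0.997, 0.001, 0.002]
ft_force: [0.8, 0.3, -0.0]
width: 0.0798
grip_force: 0.0
```

Run:
```python
from h import *
s=read_state();print(s['ee_pos'],s['width'])
go([.46,.1365,.19],99)
go([.46,.1365,.062],99)
```

```text
[0.61732986 0.15844417 0.18685303] 0.07977668088690151
dp [ 0.6353  0.0105 -0.0156] spin -0.0006 a0 98.89 t 13.55 q7 1.48
dp [0.6377 0.01   0.4964] spin -0.0006 a0 98.89 t 13.55 q7 1.48
```

Request:
carry_out(deltas=[{"hand": 0,"dp": [0.635,0.01,0],"spin": 0},{"hand": 0,"dp": [0.635,0.01,0],"spin": 0},{"hand": 0,"dp": [0.635,0.01,0],"spin": 0},{"hand": 0,"dp": [0.635,0.01,0],"spin": 0},{"hand": 0,"dp": [0.635,0.01,0],"spin": 0},{"hand": 0,"dp": [0.635,0.01,0.15],"spin": 0},{"hand": 0,"dp": [0.635,0.01,0.3],"spin": 0},{"hand": 0,"dp": [0.635,0.01,0.45],"spin": 0},{"hand": 0,"dp": [0.635,0.01,0.51],"spin": 0},{"hand": 0,"dp": [0.635,0.01,0.51],"spin": 0},{"hand": 0,"dp": [0.635,0.01,0.51],"spin": 0}])

```text
time: 14.65
ee_pos: [0.4597, 0.1361, 0.0565]
eef_rot: [-0.077, 0.997, -0.0, -0.0]
ft_force: [0.1, -0.5, 1.1]
width: 0.003
grip_force: 0.0
```

Run:
```python
from h import *
s=read_state();print(s['ee_pos'],s['width'])
im=camera("scene")[140:350,210:430,::-1]; cv2.imwrite("pics/s3.png",cv2.resize(im,None,fx=2.8,fy=2.8,interpolation=cv2.INTER_CUBIC))
go([.46+.1*.9877,.1365+.0156,.06],99)
```

```text
[0.45967782 0.13605396 0.05653076] 0.0029896289267601884
dp [-0.4002  0.0015 -0.0108] spin -0.0007 a0 98.88 t 14.7 q7 1.39
```

View pics/s3.png

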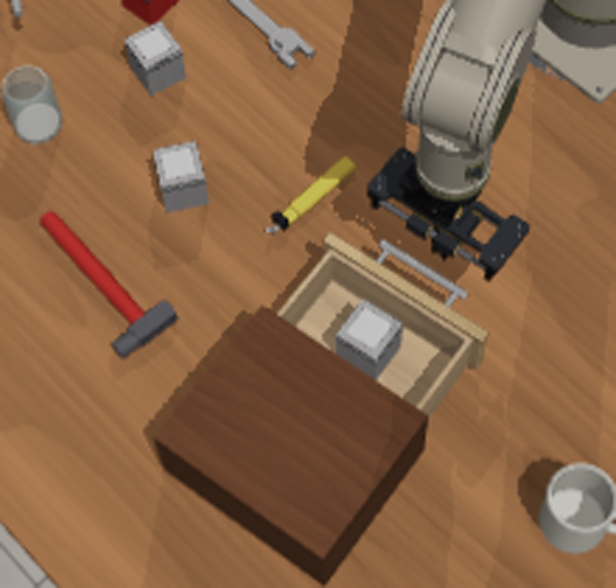

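The tin stands upright in the drawer at (370,340), and the gripper is in front of the handle. I push gently.

Request:
carry_out(deltas=[{"hand": 0,"dp": [-0.04,0,0],"spin": 0},{"hand": 0,"dp": [-0.08,0,0],"spin": 0},{"hand": 0,"dp": [-0.1,0,0],"spin": 0},{"hand": 0,"dp": [-0.12,0,0],"spin": 0},{"hand": 0,"dp": [-0.14,0,0],"spin": 0},{"hand": 0,"dp": [-0.16,0,0],"spin": 0},{"hand": 0,"dp": [-0.18,0,0],"spin": 0},{"hand": 0,"dp": [-0.2,0,0],"spin": 0},{"hand": 0,"dp": [-0.22,0,0],"spin": 0},{"hand": 0,"dp": [-0.24,0,0],"spin": 0},{"hand": 0,"dp": [-0.26,0,0],"spin": 0},{"hand": 0,"dp": [-0.28,0,0],"spin": 0},{"hand": 0,"dp": [-0.3,0,0],"spin": 0}])

```text
time: 16.0
ee_pos: [0.5332, 0.1478, 0.0565]
eef_rot: [-0.078, 0.997, 0.0, -0.0]
ft_force: [-1.4, 1.2, 0.5]
width: 0.0008
grip_force: 0.6
```

Request:
carry_out(deltas=[{"hand": 0,"dp": [-0.02,0,0],"spin": 0},{"hand": 0,"dp": [-0.04,0,0],"spin": 0},{"hand": 0,"dp": [-0.06,0,0],"spin": 0},{"hand": 0,"dp": [-0.08,0,0],"spin": 0},{"hand": 0,"dp": [-0.1,0,0],"spin": 0},{"hand": 0,"dp": [-0.12,0,0],"spin": 0},{"hand": 0,"dp": [-0.14,0,0],"spin": 0},{"hand": 0,"dp": [-0.16,0,0],"spin": 0},{"hand": 0,"dp": [-0.18,0,0],"spin": 0},{"hand": 0,"dp": [-0.2,0,0],"spin": 0},{"hand": 0,"dp": [-0.22,0,0],"spin": 0},{"hand": 0,"dp": [-0.24,0,0],"spin": 0}])

```text
time: 17.2
ee_pos: [0.5925, 0.157, 0.0565]
eef_rot: [-0.078, 0.997, 0.0, 0.0]
ft_force: [-1.2, 1.3, 0.1]
width: 0.0005
grip_force: 0.6
```

Run:
```python
from h import *
s=read_state();print(s['ee_pos'],s['ft_force'])
im=camera("scene")[140:350,210:430,::-1]; cv2.imwrite("pics/s4.png",cv2.resize(im,None,fx=2.8,fy=2.8,interpolation=cv2.INTER_CUBIC))
```

```text
[0.59254664 0.15704181 0.0565326 ] [-1.20991523  1.32784155  0.14686738]
```

View pics/s4.png

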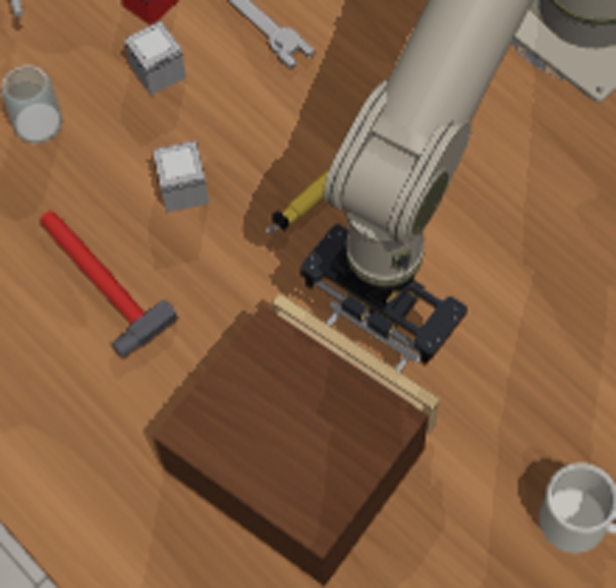

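The drawer is nearly shut; a small gap remains by the front board (355,355). I push slowly towards the stop, watching the force.

Request:
carry_out(deltas=[{"hand": 0,"dp": [-0.01,0,0],"spin": 0},{"hand": 0,"dp": [-0.02,0,0],"spin": 0},{"hand": 0,"dp": [-0.03,0,0],"spin": 0},{"hand": 0,"dp": [-0.04,0,0],"spin": 0}])

```text
time: 17.65
ee_pos: [0.6022, 0.1584, 0.0566]
eef_rot: [-0.077, 0.997, -0.0, -0.0]
ft_force: [-1.1, -0.1, 0.1]
width: 0.0005
grip_force: 0.5
```

Request:
carry_out(deltas=[{"hand": 0,"dp": [-0.006,0,0],"spin": 0},{"hand": 0,"dp": [-0.012,0,0],"spin": 0},{"hand": 0,"dp": [-0.016,0,0],"spin": 0}])

```text
time: 17.95
ee_pos: [0.6061, 0.159, 0.0565]
eef_rot: [-0.078, 0.997, -0.0, 0.0]
ft_force: [-0.9, -1.3, 0.5]
width: 0.0003
grip_force: 0.5
```

Request:
carry_out(deltas=[{"hand": 0,"dp": [-0.006,0,0],"spin": 0},{"hand": 0,"dp": [-0.012,0,0],"spin": 0},{"hand": 0,"dp": [-0.012,0,0],"spin": 0}])

```text
time: 18.25
ee_pos: [0.6071, 0.1592, 0.0563]
eef_rot: [-0.078, 0.997, -0.0, -0.002]
ft_force: [-12.0, -2.3, 7.8]
width: 0.0001
grip_force: 5.9
```

Request:
carry_out(deltas=[{"hand": 0,"dp": [-0.004,0,0],"spin": 0},{"hand": 0,"dp": [-0.004,0,0],"spin": 0},{"hand": 0,"dp": [-0.004,0,0],"spin": 0},{"hand": 0,"dp": [-0.004,0,0],"spin": 0}])

```text
time: 18.65
ee_pos: [0.6071, 0.1592, 0.0562]
eef_rot: [-0.078, 0.997, -0.0, -0.003]
ft_force: [-15.1, -3.4, 10.7]
width: 0.0009
grip_force: 8.0
```

The drawer is at its stop: the position has stopped advancing while the force rises. I back off, rise and look.

Request:
carry_out(deltas=[{"hand": 0,"dp": [0.03,0,0],"spin": 0},{"hand": 0,"dp": [0.1,0,0],"spin": 0},{"hand": 0,"dp": [0.25,0,0],"spin": 0},{"hand": 0,"dp": [0.45,0,0],"spin": 0},{"hand": 0,"dp": [0.5,0,-0.1],"spin": 0},{"hand": 0,"dp": [0.5,0,-0.3],"spin": 0},{"hand": 0,"dp": [0.5,0,-0.5],"spin": 0},{"hand": 0,"dp": [0.5,0,-0.6],"spin": 0},{"hand": 0,"dp": [0.5,0,-0.6],"spin": 0},{"hand": 0,"dp": [0.5,0,-0.6],"spin": 0}])

```text
time: 19.65
ee_pos: [0.4866, 0.1406, 0.2067]
eef_rot: [-0.078, 0.997, 0.0, 0.001]
ft_force: [0.1, -0.4, -0.7]
width: 0.0005
grip_force: 0.0
```

Run:
```python
from h import *
s=read_state();print(s['time'],s['ee_pos'],s['ft_force'])
im=camera("scene")[90:350,200:450,::-1]; cv2.imwrite("pics/s5.png",cv2.resize(im,None,fx=2.3,fy=2.3,interpolation=cv2.INTER_CUBIC))
```

```text
19.65 [0.48664133 0.14063674 0.20674504] [ 0.1208227  -0.40841065 -0.72761506]
```

View pics/s5.png

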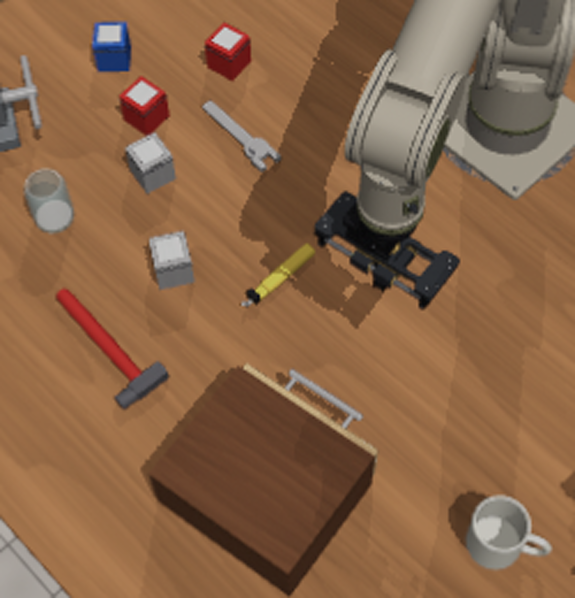

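The drawer looks shut and both empty tins stand at (150,162) and (170,258). I take one close check of the board seam.

Run:
```python
from h import *
a=camera("scene")[240:310,290:380,::-1]; b=camera("top")[110:200,200:310,::-1]
f=lambda i:cv2.resize(i,(390,int(390*i.shape[0]/i.shape[1])),interpolation=cv2.INTER_CUBIC)
A,B=f(a),f(b);h=max(len(A),len(B));p=lambda i:cv2.copyMakeBorder(i,0,h-len(i),0,0,0)
cv2.imwrite("pics/c.png",np.hstack([p(A),p(B)]))
```

```text
(no output)
```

View pics/c.png

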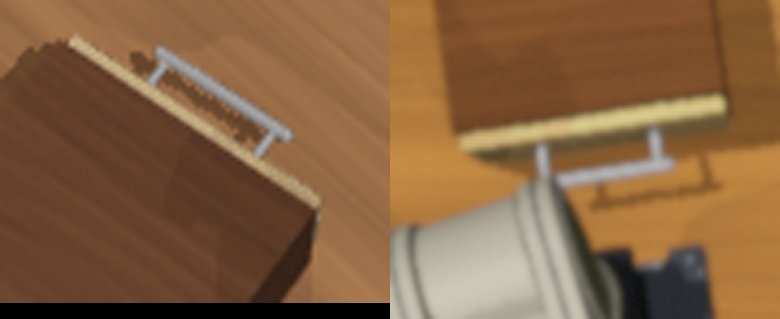

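The board lies flush against the cabinet in both views (about (200,120) left, (590,125) right), with no gap.

```bash
python3 -c "
from bench import *
print(close_job())"
```

```text
the job is handed in; nothing more can be done
None
```

I found the full tin by lifting (about 6.1 N, against about 1 N for the empty one I tried), stood it in the drawer, pushed the drawer home against its stop, left the two empty tins standing on the bench with the other things undisturbed, and handed the job in at about 20 s.

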